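# Clamp a wheel centre cap and hold the clamp at its index

## Task

Set the wheel centre cap that lies beside the pull clamp badge side up on the round rest between the clamp's two V jaws and let go of it. Then draw the T-handle out until the pointer on the bar stands level with the line on the small brass index, so that the sprung jaw grips the cap, and finish while still holding the handle there: the bar springs back if it is let go, and I want to scuff the cap's face while you hold. Do not shift the index, and leave the folded pad and the tin near it where they lie.

Things in the scene. Friction and masses are not known exactly. Their poses are not given: they have to be found in the camera images.
- cap: Loose grey plastic wheel centre cap, a flat disc 60 mm across and 18 mm high, 28 to 53 g, lying badge side up on open bench to the right of the clamp (the others on this bench are far off in its back right corner). Origin at the centre of its underside, z up through the badge side. Take it by the rim, across its 60 mm.
- clamp: Pull clamp screwed to the bench, base plate 210 x 100 mm. Origin on the bench under the rest's centre; x along the draw bar, away from the handle; y left; z up. Rubber-faced V's (120 degrees, 29 mm either side in y, up to z 58): a fixed one on the handle side of the rest, the moving jaw beyond. Sides +y and -y of the rest are open for fingers down to z 38. Housing x -112 to -48, z up to 47 mm.
- rest (a point): Centre of the top of the round rest (flat, 42 mm across, 46 mm above the bench): where the middle of the underside of a clamped cap lies, against the fixed V. Axes as the clamp's. With the bar at rest a cap can be set down here or up to 12 mm farther along +x; the closing jaw pushes it home.
- jaw_vee (a point): Vertex of the moving V jaw, 49 mm above the bench, at rest 47 mm from the rest's centre along +x. It comes along with the bar and meets a cap lying against the fixed V after 12 mm of pull; from there a spring between bar and jaw gives way and presses the cap with 3 N plus 0.35 N per mm of further pull.
- draw_bar (a joint): Pull of the draw bar in m: 0 at rest, 0.040 at its stop, growing as the handle is drawn along the clamp's -x. A return spring pulls it back with 2.4 N plus 0.12 N per mm; with the cap clamped the whole pull at the index is about 11 to 15 N.
- handle (a point): Middle of the T-handle, a black round grip 16 mm thick and 92 mm long along the clamp's y, axis 55 mm above the bench, on a riser 10 mm thick in x, 18 mm wide in y. At rest 162 mm from the rest's centre along -x; 42 mm free between grip and housing. Pinch it from above, fingers closing along the clamp's x. Moves with the bar.
- pointer (a point): Tip of the small steel pointer blade (3 mm wide) that sticks out of the cover's slot towards +y, 46 mm above the bench; moves with the bar. At rest it is 56 mm from the rest's centre along the clamp's -x.
- index_line (a point): Dark line on the small brass index, a rider 10 mm wide on the +y edge of the cover, with a thumbscrew at its side; 46 mm above the bench. Set anew each time, 20 to 30 mm along the clamp's -x from the pointer's place at rest. Pointer and line are level when they have the same x in the clamp's frame (the tip stays 2.5 mm beside the line in y).
- scuff_pad: Bystander: folded grey abrasive pad, 70 x 116 x 20 mm. Origin at the centre of its underside.
- tin: Bystander: flat round tin, 69 mm across, 27 mm high, white with a green lid. Origin at the centre of its underside.
- index (a joint): Where the brass index is set along the cover, in m: 0 to 0.010 along the clamp's -x. Its line stands opposite the pointer when the draw bar is pulled 0.020 m plus this value. Held by friction (8 N).
Not all that is in view belongs to the job. What is shaped like the cap but pink or red is not meant.

How it is judged (in metres and radians):
On the way:
1. the cap lies flat on the rest between the jaws, badge side up, let go, the bar not yet drawn (horizontal distance between cap and rest below 0.017 m and z of cap in the frame of rest between -0.003 and 0.003 m and angle between cap's own z axis and vertical below 0.1 rad and contact force between the fingers and cap below 0.1 N and value of joint draw_bar below 0.004 m), for 0.2 s.
At the end, for the whole second after the job is handed in: The fingers hold the handle with the pointer within 3 mm of the index line and the bar still; the cap lies flat on the rest, badge side up, within 4 mm of its middle, pressed by the moving jaw with more than 3 N and not touched by the fingers (x of pointer in the frame of index_line between -0.003 and 0.003 m and velocity of joint draw_bar between -0.005 and 0.005 m/s and contact force between the fingers and draw_bar above 2 N and horizontal distance between cap and rest below 0.004 m and z of cap in the frame of rest between -0.003 and 0.003 m and angle between cap's own z axis and vertical below 0.1 rad and contact force between jaw and cap above 3 N and contact force between the fingers and cap below 0.1 N and distance of clamp from where it was at the start of the episode below 0.002 m); the arm keeps its last pose, push and grip.
It fails at once if the index is shifted (distance of index_line from where it was at the start of the episode above 0.003 m).
It fails at once if the pad or the tin is moved more than 20 mm (distance of any of scuff_pad, tin from where it was at the start of the episode above 0.02 m).
It also fails if it takes over 45 s, if anything falls off the work surface, if the arm or the gripper's body presses on something with over 40 N, if the wrist force passes 120 N, or if a joint passes its speed limit or range.

## Robot

A 6-joint arm with a two-finger parallel gripper is mounted at the origin on the work surface; the furniture and walls round the work are solid. World frame = base frame: x ahead of the robot, y to its left, z up, the work surface at z = 0. Lengths are in mm, angles in rad, forces in N, time in s.
With the tool pointing down it reaches from about 400 to 925 mm from the base axis. Payload 12.5 kg.
Tool frame: the origin (TCP) lies midway between the tips of the shut fingers; the grasp point (between the pads) lies 19 mm behind it (env.pinch_z is the distance from the TCP to the grasp point, in mm); z points along the fingers, y is the line along which they close (so a half turn about z gives the same grasp; the last joint's range is limited). The gripper opens to 95 mm and grips with 3 to 60 N. Pads are 20 mm wide; open, the fingers measure 119 mm over their backs; the gripper's body (75 mm by 180 mm) begins 59 mm behind the grasp point.
Start: joints at [1.155, 0.491, 1.559, -0, 1.092, -0.106], TCP at [190.526, 595.27, 214.661] pointing down, gripper open.
Joint ranges: [-3.1, 3.1], [-0.84, 2.19], [0.05, 2.79], [-1.13, 4.28], [0.06, 2.93], [-2.69, 2.69]. Speed limits (rad/s): [2.22, 2.22, 2.79, 3.14, 3.14, 3.14].

## Interface

Orientations are given as [roll, pitch, yaw] about the fixed x, y, z axes, in that order (R = Rz(yaw) Ry(pitch) Rx(roll)).
In Python, from cell import readout, eyes, job_done, env gives the robot as it stands.
- The arm moves only by the shell command python3 -m jog 'ROWS'. ROWS is a JSON object of lists of equal length, an entry for each row: "dp": the shift along the tool's x, y, z in mm, a list of three; "twist": the turn about the tool's z in degrees; "claw": the closure, from -1 (fully open) to 1 (shut). A call has 1 to 8 rows; each row is the pose to reach, as a shift and turn from the pose commanded when the call began, along the tool's axes at that moment; what a row does not reach only later rows make up. A row lasts 1/12 s, in which the tool goes at most 41.7 mm and 7.16 degrees, less where a joint would pass 70% of its speed; a pose out of reach is approached as far as the arm can. A call with a gripper value outside its range is refused whole. The fingers move at their own pace and stop on an object; the grip force is fixed at half the most. Time passes only in rows, so rows that repeat a pose let the fingers close. It gives the time, the measured TCP pose, the force and the opening at its end, in the units of the state.
- readout.state(): the state, without advancing time (a new reading comes with each control period).
- eyes.read_camera(name): name is "scene" or "top" or "wrist"; returns the picture (480x640x3 uint8, red, green, blue); there is no depth.
- eyes.camera_model(name): a dict with "intrinsics" (3x3 intrinsics, pixels), "k1" (the pictures are not rectified: a ray, as slopes to the right and down, at radius r is drawn at 1 + k1 r^2 times it, then the intrinsics apply), "R" (3x3) and "t" (3): a world point X has camera coordinates R X + t. Camera axes: x right, y down, z forward; pixel columns grow to the right and rows downward; lengths in mm; the calibration is good to about 2 mm. A picture is of the moment at which its call begins: read the wrist's pose just before it. camera_model takes no time and is no camera call; for the wrist camera it gives the pose at the moment of the call.
- job_done(): hands the job in, once; it reports no verdict.
The state is a dict: "t": time; "joints": joint angles; "qvel": joint speeds; "tau": joint torques, N m; "eef_pos": TCP position; "tcp_rot": TCP orientation; "ft_force": force on the tool from outside, world axes, zero at the start; "moment": the same for the moment, N m; "opening": opening from 0.0 (shut) to 1.0 (fully open).
Only numpy, scipy, OpenCV 4.12 (cv2) and the standard library are available. Lean on these libraries where they do the work, as an engineer would, in place of code of your own. Each camera call takes 0.05 s, during which the arm holds its last target. There are 200 camera calls.

## Working session

There is one attempt and no reset: what is moved stays moved. The work goes in short steps, Python scripts to look and compute and a shell command to move; the robot and the scene stay as the last step left them, time stands still between calls to the robot, and variables do not carry over. Pictures are saved under pics/ and viewed, on a budget of 13 in all, crops included, one or two more only if the job needs it, and the job is handed in when it is done.

```bash
ls; mkdir -p pics
cat > h.py <<'E'
import numpy as np, cv2
from cell import readout, eyes, job_done, env
def snap(n,f):
    m=eyes.camera_model(n); im=eyes.read_camera(n); cv2.imwrite('pics/'+f,im[:,:,::-1]); np.savez('pics/'+f+'.npz',**{k:np.array(m[k]) for k in('intrinsics','k1','R','t')}); return im
def mod(f): return np.load('pics/'+f+'.npz')
def ray(m,u,v):
    K=m['intrinsics'];k=float(m['k1']);p=cv2.undistortPoints(np.array([[[u,v]]],float),K,np.array([k,0,0,0,0.]))  # ideal
    d=m['R'].T@np.array([*p[0,0],1.]);return -m['R'].T@m['t'],d
def onz(m,u,v,z):
    c,d=ray(m,u,v);return c+d*(z-c[2])/d[2]
def proj(m,X):
    return cv2.projectPoints(np.array(X,float).reshape(-1,1,3),cv2.Rodrigues(m['R'])[0],m['t'],m['intrinsics'],np.array([float(m['k1']),0,0,0,0.]))[0][:,0]
E
python3 - <<'E'
from h import *
a=snap('scene','s.png');b=snap('top','t.png')
print(readout.state(),env.pinch_z)
for f in('s.png','t.png'):
    m=mod(f);print(m['intrinsics'],m['k1'],-m['R'].T@m['t'])
E
```

```text
pics
{'t': 0.1, 'joints': array([ 1.15541733e+00,  4.91515420e-01,  1.55935706e+00,  3.99371471e-06,
        1.09170422e+00, -1.05605942e-01]), 'qvel': array([ 0.00032683, -0.00201067, -0.00154531,  0.00117445,  0.00120004,
       -0.00042435]), 'tau': array([ 3.31585470e-03, -6.13622189e+01, -2.58607113e+01,  6.94614393e-02,
        4.69914707e-02, -4.12370878e-05]), 'eef_pos': array([190.42640978, 595.07388394, 214.1209868 ]), 'tcp_rot': array([-3.14061446e+00, -1.07250919e-04,  2.83181770e+00]), 'ft_force': array([ 0.83558373, -0.1527613 , -0.348914  ]), 'moment': array([-0.02552766,  0.00675946, -0.01959   ]), 'opening': 0.9954132689327434} 18.8
[[547.73281716   0.         321.99652968]
 [  0.         547.73281716 240.58263693]
 [  0.           0.           1.        ]] -0.07077576479433752 [ 91.78999912 -72.82432563 878.54436535]
[[452.13428627   0.         323.7183308 ]
 [  0.         452.13428627 236.77396657]
 [  0.           0.           1.        ]] -0.05492884919319352 [ 409.55923044 -113.66320151  893.03867534]
```

View pics/t.png

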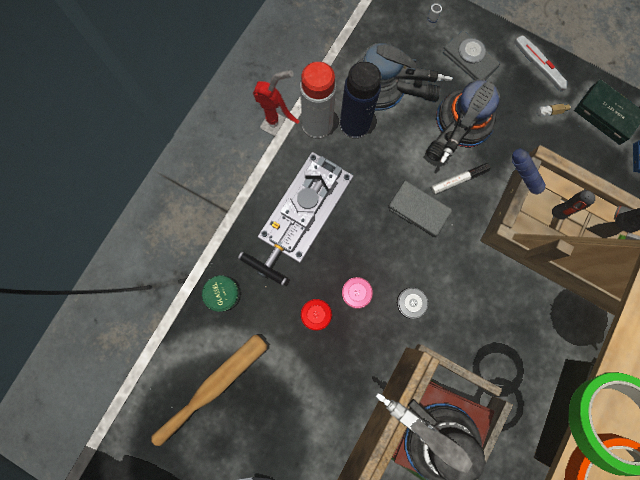

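View pics/s.png

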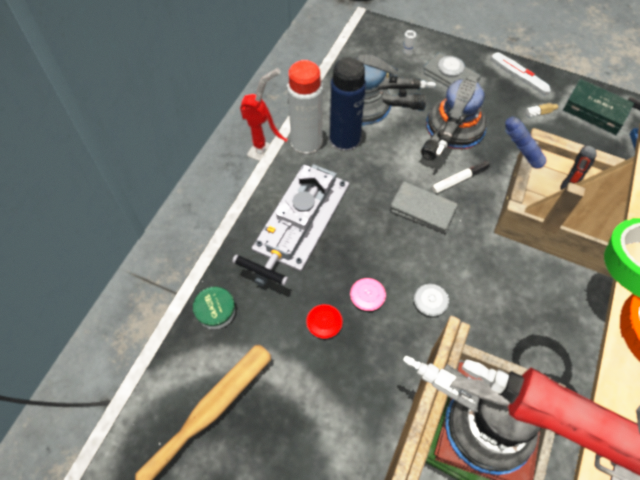

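The top view shows these cap-like things: the grey cap at (412,303), a pink one at (357,292), a red one at (316,314), a far grey disc at (472,49) and the green tin at (220,293). I choose the grey one at (412,303). The clamp is around (305,205), with its handle at (263,268) and the pad at (420,207).

Run:
```python
from h import *
im=cv2.imread('pics/t.png');m=mod('t.png')
a=cv2.resize(im[150:290,235:365],None,fx=4,fy=4,interpolation=cv2.INTER_CUBIC)
b=cv2.resize(im[280:325,390:435],None,fx=5,fy=5,interpolation=cv2.INTER_CUBIC)
c=np.zeros((560,520+225,3),np.uint8);c[:,:520]=a;c[:225,520:]=b;cv2.imwrite('pics/c1.png',c)
for n,u,v,z in [('cap',412,303,18),('rest',307,199,46),('handle',263,268,55),('pad',420,207,20),('tin',220,293,27)]:print(n,onz(m,u,v,z))
```

```text
cap [ 444.936092   -302.65930999   18.        ]
rest [ 646.35494169 -101.96315676   46.        ]
handle [511.77538717 -19.33239463  55.        ]
pad [ 635.32773965 -327.97103747   20.        ]
tin [468.1590674   65.20138131  27.        ]
```

View pics/c1.png

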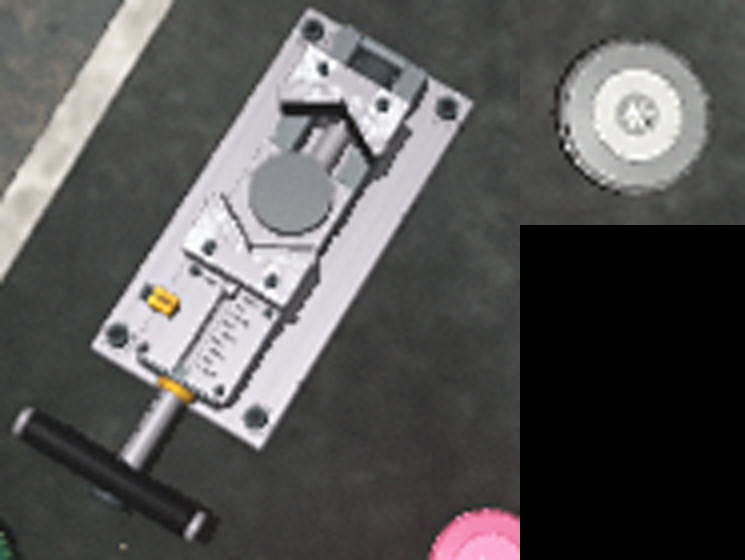

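Crop: the grey cap has a white centre with a badge, centred at top-view pixel (412.4,303). The rest is at about (307.5,198), the handle middle at (262.8,268.3), and the brass index at about (275,225). Next I'll plan a wrist look at the clamp.

```bash
cat >> h.py <<'E'
from scipy.spatial.transform import Rotation as Ro
def Rt(s): return Ro.from_euler('xyz',s['tcp_rot']).as_matrix()
def go(p,ang=None):
    "dp in tool axes to world p; twist so that tool y points along world angle ang (mod pi)"
    s=readout.state();R=Rt(s);print('t',s['t'],'tcp',s['eef_pos'].round(1),'F',s['ft_force'].round(1),'op',round(s['opening'],3))
    print('dp',(R.T@(np.array(p)-s['eef_pos'])).round(1))
    if ang is not None:
        a=np.arctan2(R[1,1],R[0,1]);d=np.degrees((a-ang+np.pi/2)%np.pi-np.pi/2);print('twist',d.round(2),'yang',a)
E
python3 - <<'E'
from h import *
m=eyes.camera_model('wrist');s=readout.state();R=Rt(s)
c=-m['R'].T@m['t'];print('cam in tool',R.T@(c-s['eef_pos']),(m['R']@R).round(2),m['intrinsics'])
t=mod('t.png')
P=[onz(t,235+u/4,150+v/4,10) for u,v in[(309,8),(474,102),(262,449),(92,346)]]
print(np.round(P,0),np.linalg.norm(P[0]-P[1]),np.linalg.norm(P[1]-P[2]))
ax=(P[0]+P[1]-P[2]-P[3])[:2];print('yaw',np.arctan2(ax[1],ax[0]))
for n,u,v,z in[('cap',412.4,303,18),('rest',307.5,198.25,46),('hand',262.8,268.3,55),('pink',357,292,18),('boxcorner',425,347,60)]:print(n,onz(t,u,v,z).round(1))
go([570,-75,270],-0.56+np.pi/2)
E
```

```text
cam in tool [  82.37395608    1.90130971 -169.46428372] [[ 0.    1.    0.  ]
 [-0.96  0.   -0.29]
 [-0.29  0.    0.96]] [[389.4996036    0.         319.83008835]
 [  0.         389.4996036  233.3257032 ]
 [  0.           0.           1.        ]]
[[ 757. -113.   10.]
 [ 705. -197.   10.]
 [ 528.  -88.   10.]
 [ 580.   -4.   10.]] 98.48163032057556 208.49557151598106
yaw -0.5524539080892569
cap [ 444.9 -303.4   18. ]
rest [ 647.9 -102.9   46. ]
hand [511.2 -19.   55. ]
pink [ 467.6 -196.7   18. ]
boxcorner [ 363.7 -313.6   60. ]
t 0.1 tcp [190.4 595.1 214.1] F [ 0.8 -0.2 -0.3] op 0.995
dp [-565.8 -522.5  -55.4]
twist 14.34 yang 1.2610214818828016
```

```bash
python3 -m jog '{"dp":[[-150,-130,-40],[-300,-260,-40],[-450,-390,-40],[-595,-500,-40],[-595,-500,-40],[-595,-500,-40],[-595,-500,-40],[-595,-500,-40]],"twist":[7,14.3,14.3,14.3,14.3,14.3,14.3,14.3],"claw":[-1,-1,-1,-1,-1,-1,-1,-1]}'
python3 - <<'E'
from h import *
go([605,-77,130],1.018)
E
```

```text
t: 0.77
eef_pos: [366.9, 311.7, 237.1]
tcp_rot: [-3.142, -0.0, 2.583]
ft_force: [1.0, 0.1, 1.0]
opening: 0.999
t 0.7667 tcp [366.9 311.7 237.1] F [1.  0.1 1. ] op 0.999
dp [-408.  -203.3  107.1]
twist -0.36 yang 1.0117438164639803
```

```bash
python3 -m jog '{"dp":[[-300,-150,20],[-300,-150,20],[-300,-150,20],[-300,-150,20],[-300,-150,20],[-300,-150,20],[-300,-150,20],[-300,-150,20]],"twist":[0,0,0,0,0,0,0,0],"claw":[-1,-1,-1,-1,-1,-1,-1,-1]}'
python3 - <<'E'
from h import *
go([605,-77,130],1.018)
E
```

```text
t: 1.43
eef_pos: [540.3, 27.4, 217.0]
tcp_rot: [3.142, -0.0, 2.582]
ft_force: [0.9, 0.3, 0.5]
opening: 1.001
t 1.4333 tcp [540.3  27.4 217. ] F [0.9 0.3 0.5] op 1.001
dp [-110.3  -54.2   86.9]
twist -0.39 yang 1.0111616395076382
```

```bash
python3 -m jog '{"dp":[[-110,-54,20],[-110,-54,20],[-110,-54,40],[-110,-54,86],[-110,-54,86],[-110,-54,86],[-110,-54,86]],"twist":[-0.4,-0.4,-0.4,-0.4,-0.4,-0.4,-0.4],"claw":[-1,-1,-1,-1,-1,-1,-1]}'
python3 - <<'E'
from h import *
snap('wrist','w1.png')
print(readout.state()['eef_pos'])
E
```

```text
t: 2.02
eef_pos: [604.1, -73.8, 131.9]
tcp_rot: [-3.142, -0.001, 2.59]
ft_force: [-0.1, 0.0, 0.3]
opening: 1.003
[604.5826199  -73.7418741  132.88040458]
```

View pics/w1.png

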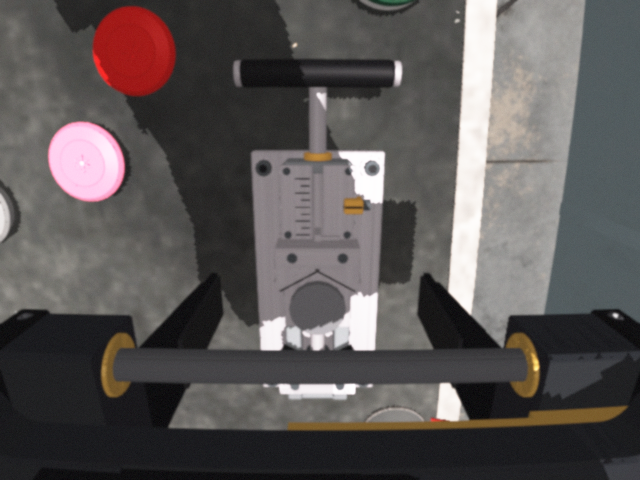

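Wrist view: handle ends are at about (237,73) and (399,73), the index is at (354,206) and the rest is at (318,305). I'll enlarge it.

Run:
```python
from h import *
im=cv2.imread('pics/w1.png');f=lambda a,k:cv2.resize(a,None,fx=k,fy=k,interpolation=cv2.INTER_CUBIC)
c=np.zeros((560,800,3),np.uint8);c[:560,:400]=f(im[190:260,330:380],8);c[:400,400:]=f(im[255:355,270:370],4)
c=cv2.convertScaleAbs(c,alpha=1.5,beta=20);cv2.imwrite('pics/c2.png',c)
```

```text
(no output)
```

View pics/c2.png

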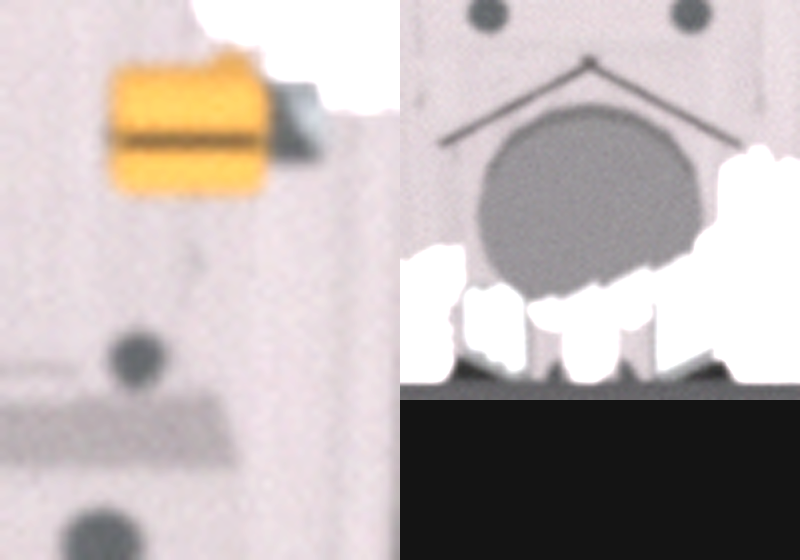

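Crop: the index line is at wrist pixel (353.1,207.5) and the rest centre at about (317.5,307.5). The pointer blade is only faint.

Run:
```python
from h import *
m=mod('w1.png');t=mod('t.png')
r=onz(m,317.5,307.5,46);L=onz(m,353.1,207.5,46);hl=onz(m,237.5,73,55);hr=onz(m,399,73,55)
v=hl-hr;print('rest',r.round(1),'line',L.round(1),'hand',hl.round(1),hr.round(1),'mid',((hl+hr)/2).round(1),np.linalg.norm(v),'yaw',np.arctan2(v[0],-v[1])if 0 else np.arctan2(v[1],v[0])+np.pi/2)
P=np.array([onz(m,a,b,10) for a,b in[(251.5,151.5),(385,151.5)]]);print(P)
for y in(-.552,-.56,-.545):
    X=np.array([np.cos(y),np.sin(y)]);Y=np.array([-X[1],X[0]])
    for n,q in(('line',L),('hand',(hl+hr)/2),):
        d=(q-r)[:2];print(y,n,d@X,d@Y)
print('cap wrist?',onz(t,412.4,303,18))
rt=onz(t,307.5,198.25,46);print(rt)
go([445,-303,150],1.018)
```

```text
rest [ 649.  -100.9   46. ] line [597.8 -41.2  46. ] hand [488.4 -57.8  55. ] [538.8  24.2  55. ] mid [513.6 -16.8  55. ] 96.25628907397008 yaw -0.5511771397696141
[[530.69351725 -85.51055848  10.        ]
 [582.34284825  -1.45153607  10.        ]]
-0.552 line -74.91208118920932 24.005043864102262
-0.552 hand -159.43572007140156 0.57747084737745
-0.56 line -75.10172231788519 23.40498544975893
-0.56 hand -159.43523787307126 -0.69801978702441
-0.545 line -74.74221191595076 24.528836028790074
-0.545 hand -159.42777164929038 1.6934976255129341
cap wrist? [ 444.92343601 -303.43811623   18.        ]
[ 647.85240088 -102.94229249   46.        ]
t 2.0667 tcp [604.6 -73.7 132.9] F [-0.3 -0.2  0.3] op 0.999
dp [  15.8 -278.9  -17.3]
twist 0.08 yang 1.0194615706017975
```

```bash
python3 -m jog '{"dp":[[16,-279,0],[16,-279,0],[16,-279,0],[16,-279,0],[16,-279,0],[16,-279,0],[16,-279,0],[16,-279,0]],"twist":[-7,-14,-21,-28,-31.6,-31.6,-31.6,-31.6],"claw":[-1,-1,-1,-1,-1,-1,-1,-1]}'
python3 - <<'E'
from h import *
im=snap('wrist','w2.png')
go([445,-303,3.5],np.pi/2)
E
```

```text
t: 2.73
eef_pos: [442.2, -307.8, 133.7]
tcp_rot: [-3.138, 0.003, 3.138]
ft_force: [0.9, 0.6, 0.3]
opening: 1.0
t 2.7833 tcp [ 443.5 -305.8  133.6] F [-0.   0.8  0.3] op 1.003
dp [ -1.1   3.1 130.1]
twist -0.23 yang 1.5667222434843566
```

View pics/w2.png

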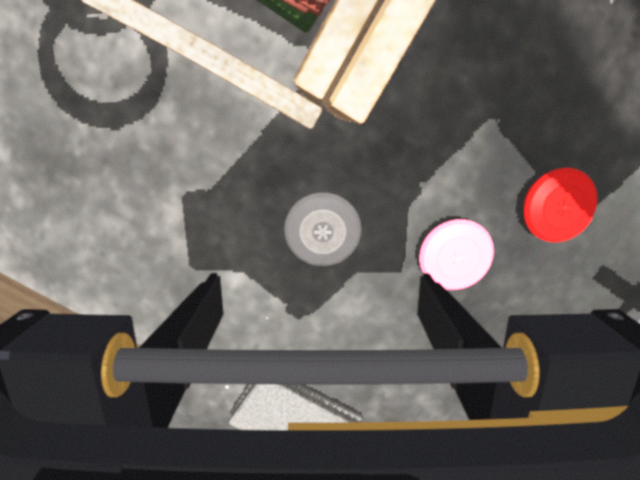

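The cap is at (323,229), badge side up, with free space for the fingers on both sides.

Run:
```python
from h import *
m=mod('w2.png');p=onz(m,323,229,18);print(p)
p[2]=3.5;p[:2]=(p[:2]+[444.9,-303.4])/2;print(p);go(p,np.pi/2)
```

```text
[ 445.05239    -304.27434974   18.        ]
[ 444.976195   -303.83717487    3.5       ]
t 2.7833 tcp [ 443.5 -305.8  133.6] F [-0.   0.8  0.3] op 1.003
dp [ -1.1   2.3 130.1]
twist -0.23 yang 1.5667222434843566
```

```bash
python3 -m jog '{"dp":[[-1,2,40],[-1,2,80],[-1,2,115],[-1,2,122],[-1,2,126],[-1,2,128],[-1,2,128]],"twist":[0,0,0,0,0,0,0],"claw":[-1,-1,-1,-1,-1,-1,-1]}'
python3 - <<'E'
from h import *
go([445,-303.8,3.5],np.pi/2)
E
```

```text
t: 3.37
eef_pos: [446.4, -301.8, 4.9]
tcp_rot: [-3.14, 0.002, 3.142]
ft_force: [-0.4, -0.7, 0.2]
opening: 1.003
t 3.3667 tcp [ 446.4 -301.8    4.9] F [-0.4 -0.7  0.2] op 1.003
dp [ 1.4 -2.   1.4]
twist -0.0 yang 1.5707769078100209
```

```bash
python3 -m jog '{"dp":[[1.4,-2,1],[1.4,-2,1],[1.4,-2,1],[1.4,-2,1],[1.4,-2,1],[1.4,-2,1],[1.4,-2,1]],"twist":[0,0,0,0,0,0,0],"claw":[-1,0.8,0.8,0.8,0.8,0.8,0.8]}'
python3 - <<'E'
from h import *
go([445,-303.8,120],np.pi/2)
E
```

```text
t: 3.95
eef_pos: [443.9, -303.8, 2.2]
tcp_rot: [-3.142, 0.0, 3.141]
ft_force: [0.1, -0.5, 0.6]
opening: 0.633
t 3.95 tcp [ 443.9 -303.8    2.2] F [ 0.1 -0.5  0.6] op 0.633
dp [  -1.1   -0.  -117.8]
twist -0.05 yang 1.5698726032382746
```

```bash
python3 -m jog '{"dp":[[0,0,-40],[0,0,-80],[0,0,-118],[0,0,-118],[0,0,-118]],"twist":[0,0,0,0,0],"claw":[0.8,0.8,0.8,0.8,0.8]}'
python3 - <<'E'
from h import *
go([652.7,-104.6,120],1.0188)
E
```

```text
t: 4.37
eef_pos: [444.4, -304.1, 121.8]
tcp_rot: [-3.139, 0.003, 3.141]
ft_force: [0.2, 0.2, -1.0]
opening: 0.623
t 4.3667 tcp [ 444.4 -304.1  121.8] F [ 0.2  0.2 -1. ] op 0.623
dp [-208.1  199.7    2. ]
twist 31.58 yang 1.5699677680177182
```

```bash
python3 -m jog '{"dp":[[-30,29,0],[-60,58,0],[-89,86,0],[-119,114,0],[-149,143,0],[-178,171,0],[-208,199.7,0],[-208,199.7,0]],"twist":[4,8,13,18,23,27,31.6,31.6],"claw":[0.8,0.8,0.8,0.8,0.8,0.8,0.8,0.8]}';python3 -m jog '{"dp":[[0,0,0],[0,0,0]],"twist":[0,0],"claw":[0.8,0.8]}'
python3 - <<'E'
from h import *
snap('wrist','w3.png')
go([652.7,-104.6,48.7],1.0188)
E
```

```text
t: 5.03
eef_pos: [655.3, -99.1, 117.8]
tcp_rot: [3.141, -0.001, 2.588]
ft_force: [-0.5, -0.3, -0.2]
opening: 0.624
t: 5.2
eef_pos: [651.1, -104.0, 118.3]
tcp_rot: [-3.141, -0.003, 2.591]
ft_force: [-0.6, 0.5, -1.1]
opening: 0.623
t 5.25 tcp [ 651.  -104.6  118.8] F [ 0.8 -0.7 -0. ] op 0.625
dp [-1.6  1.  70.1]
twist -0.01 yang 1.0186978830133475
```

View pics/w3.png

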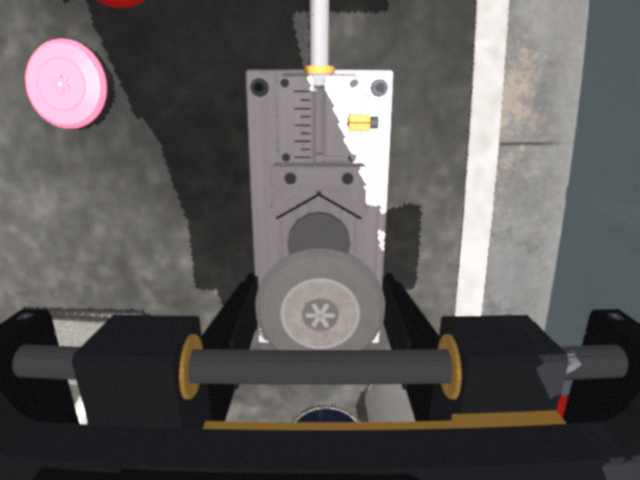

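```bash
python3 -m jog '{"dp":[[-1.5,1,25],[-1.5,1,45],[-1.5,1,57],[-1.5,1,62],[-1.5,1,65],[-1.5,1,67],[-1.5,1,67],[-1.5,1,67]],"twist":[0,0,0,0,0,0,0,0],"claw":[0.8,0.8,0.8,0.8,0.8,0.8,0.8,0.8]}'
python3 - <<'E'
from h import *
go([652.7,-104.6,48.7],1.0188)
E
```

```text
t: 5.92
eef_pos: [654.2, -104.3, 54.0]
tcp_rot: [3.141, 0.001, 2.589]
ft_force: [0.6, -0.1, -0.4]
opening: 0.62
t 5.9167 tcp [ 654.2 -104.3   54. ] F [ 0.6 -0.1 -0.4] op 0.62
dp [ 1.1 -1.   5.3]
twist -0.03 yang 1.0183150671769308
```

```bash
python3 -m jog '{"dp":[[0.5,-0.5,2],[0.5,-0.5,3],[0.5,-0.5,3]],"twist":[0,0,0],"claw":[0.8,0.8,0.8]}';python3 -m jog '{"dp":[[0,0,1],[0,0,1]],"twist":[0,0],"claw":[0.8,0.8]}';python3 -m jog '{"dp":[[0,0,1],[0,0,1]],"twist":[0,0],"claw":[0.8,0.8]}'
```

```text
t: 6.17
eef_pos: [653.2, -104.2, 50.3]
tcp_rot: [3.141, 0.0, 2.589]
ft_force: [-0.4, -0.1, -0.8]
opening: 0.622
t: 6.33
eef_pos: [653.2, -104.2, 49.2]
tcp_rot: [3.141, -0.0, 2.589]
ft_force: [0.3, -0.6, -0.4]
opening: 0.625
t: 6.5
eef_pos: [653.3, -104.3, 48.5]
tcp_rot: [3.141, 0.0, 2.589]
ft_force: [-0.8, 0.3, 2.6]
opening: 0.623
```

```bash
python3 -m jog '{"dp":[[0,0,0],[0,0,0],[0,0,0],[0,0,0],[0,0,0],[0,0,0]],"twist":[0,0,0,0,0,0],"claw":[-0.6,-0.6,-0.6,-0.6,-0.6,-0.6]}';python3 -m jog '{"dp":[[0,0,-15],[0,0,-40],[0,0,-75],[0,0,-75],[0,0,-75]],"twist":[0,0,0,0,0],"claw":[-0.6,-0.6,-0.6,-0.6,-0.6]}'
python3 - <<'E'
from h import *
h=np.array([513.6,-16.8,36]);h2=np.array([648.4,-102,36])-162*np.array([.8515,-.5244,0]);print(h2)
go([511.5,-17,120],-0.552)
im=snap('wrist','w4.png');cv2.imwrite('pics/w4c.png',cv2.convertScaleAbs(cv2.resize(im[60:380,200:440,::-1],None,fx=1.8,fy=1.8,interpolation=cv2.INTER_CUBIC),alpha=1.3))
E
```

```text
t: 7.0
eef_pos: [653.2, -104.3, 48.1]
tcp_rot: [3.142, -0.0, 2.589]
ft_force: [0.3, 0.3, -0.2]
opening: 0.8
t: 7.42
eef_pos: [654.0, -104.5, 125.2]
tcp_rot: [3.14, 0.004, 2.589]
ft_force: [0.1, -0.5, 0.1]
opening: 0.8
[510.457  -17.0472  36.    ]
t 7.4167 tcp [ 654.  -104.5  125.2] F [ 0.1 -0.5  0.1] op 0.8
dp [167.2  -0.3   4.6]
twist 89.98 yang 1.018462126048775
```

View pics/w4c.png

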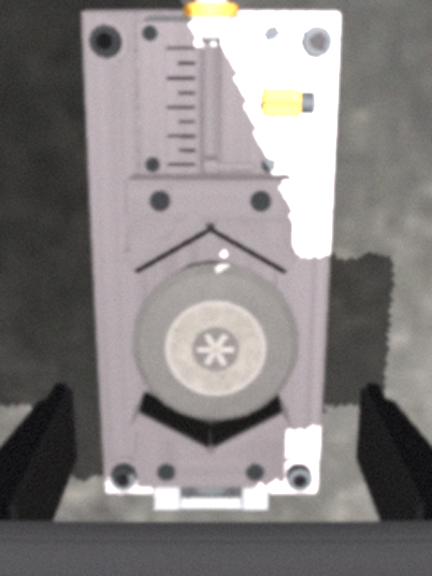

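The cap lies flat on the rest, badge up, at crop (216,343) (wrist pixel (320,251)), between both V jaws and released. Next is the handle.

```bash
python3 -m jog '{"dp":[[35,0,-5],[70,0,-5],[105,0,-5],[140,0,-5],[167,0,-5],[167,0,-5],[167,0,-5],[167,0,-5]],"twist":[7,14,21,28,35,42,49,56],"claw":[-0.6,-0.3,-0.05,-0.05,-0.05,-0.05,-0.05,-0.05]}';python3 -m jog '{"dp":[[0,0,0],[0,0,0],[0,0,0],[0,0,0],[0,0,0],[0,0,0]],"twist":[7,14,21,28,34,34],"claw":[-0.05,-0.05,-0.05,-0.05,-0.05,-0.05]}'
python3 - <<'E'
from h import *
im=snap('wrist','w5.png')
go([511.5,-17,36],-0.552)
E
```

```text
t: 8.13
eef_pos: [510.2, -16.3, 127.3]
tcp_rot: [-3.14, -0.0, 1.606]
ft_force: [0.3, 0.3, 0.2]
opening: 0.523
t: 8.63
eef_pos: [510.4, -16.6, 127.1]
tcp_rot: [-3.14, 0.001, 1.014]
ft_force: [0.3, -0.0, 0.2]
opening: 0.525
t 8.6833 tcp [510.5 -16.6 127.3] F [ 0.5  0.4 -0.2] op 0.523
dp [ 0.2  1.2 91.3]
twist 0.08 yang -0.5506087419361749
```

View pics/w5.png

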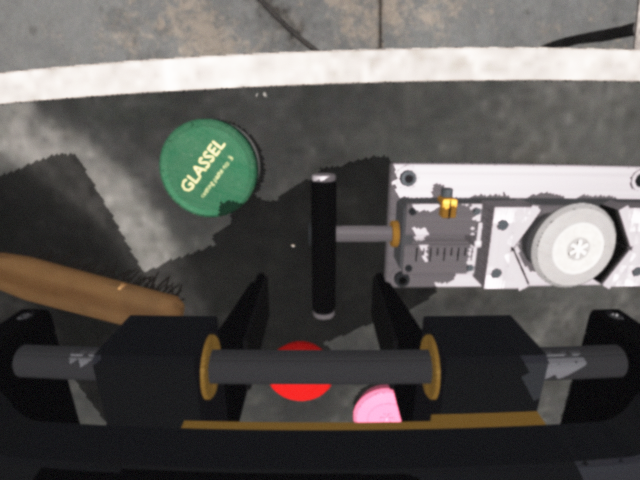

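The handle bar is at col 323.5, rows 176–318. The index is at (448,205), the cap is still on the rest, and the tin is clear of the fingers.

Run:
```python
from h import *
m=mod('w5.png');a=onz(m,323.5,178,55);b=onz(m,323.5,315,55);p=(a+b)/2;print(a,b,p);p[2]=36
go(p,-0.552)
```

```text
[537.9543745   21.98197083  55.        ] [487.68715467 -59.37903469  55.        ] [512.82076458 -18.69853193  55.        ]
t 8.6833 tcp [510.5 -16.6 127.3] F [ 0.5  0.4 -0.2] op 0.523
dp [-0.5  3.2 91.3]
twist 0.08 yang -0.5506087419361749
```

```bash
python3 -m jog '{"dp":[[0,2.5,35],[0,2.5,65],[0,2.5,80],[0,2.5,88],[0,2.5,91],[0,2.5,91],[0,2.5,91]],"twist":[0,0,0,0,0,0,0],"claw":[-0.05,-0.05,-0.05,-0.05,-0.05,-0.05,-0.05]}';python3 -m jog '{"dp":[[0,0,0],[0,0,0],[0,0,0],[0,0,0],[0,0,0],[0,0,0]],"twist":[0,0,0,0,0,0],"claw":[1,1,1,1,1,1]}'
python3 - <<'E'
from h import *
im=snap('wrist','w6.png')
go([511.5,-17,36],-0.552)
E
```

```text
t: 9.27
eef_pos: [513.5, -18.0, 37.9]
tcp_rot: [3.141, -0.0, 1.019]
ft_force: [-0.3, -0.1, -0.2]
opening: 0.527
t: 9.77
eef_pos: [512.5, -17.7, 37.3]
tcp_rot: [-3.14, 0.0, 1.018]
ft_force: [-8.0, 11.6, 8.7]
opening: 0.164
t 9.8167 tcp [512.5 -17.6  37.3] F [-3.7  3.2  4. ] op 0.161
dp [-0.  -1.1  1.3]
twist -0.04 yang -0.5526195785343317
```

```bash
python3 -m jog '{"dp":[[0,-3,0],[0,-6,0],[0,-9,0],[0,-12,0],[0,-14,0],[0,-16,0],[0,-18,0],[0,-20,0]],"twist":[0,0,0,0,0,0,0,0],"claw":[1,1,1,1,1,1,1,1]}';python3 -m jog '{"dp":[[0,0,0],[0,0,0],[0,0,0]],"twist":[0,0,0],"claw":[1,1,1]}'
python3 - <<'E'
from h import *
im=snap('wrist','w7.png')
m=mod('w7.png');s=readout.state();print(((s['eef_pos']-[512.5,-17.7,37.3])[:2])@[-.8515,.5244])
R=np.array([649,-100.9,46]);print(proj(m,[R+np.array([.8515*x+.5244*y,-.5244*x+.8515*y,0]) for x,y in((-76,25),(0,0),(-56,20))]))
E
```

```text
t: 10.48
eef_pos: [497.2, -8.0, 37.4]
tcp_rot: [3.139, -0.001, 1.019]
ft_force: [6.1, -9.1, -1.8]
opening: 0.161
t: 10.73
eef_pos: [497.2, -8.0, 37.4]
tcp_rot: [3.139, -0.001, 1.018]
ft_force: [5.5, -8.5, -1.5]
opening: 0.155
18.107787861714833
[[543.32320145 255.86478468]
 [676.17842174 301.89596367]
 [582.26673425 265.77058576]]
```

View pics/w7.png

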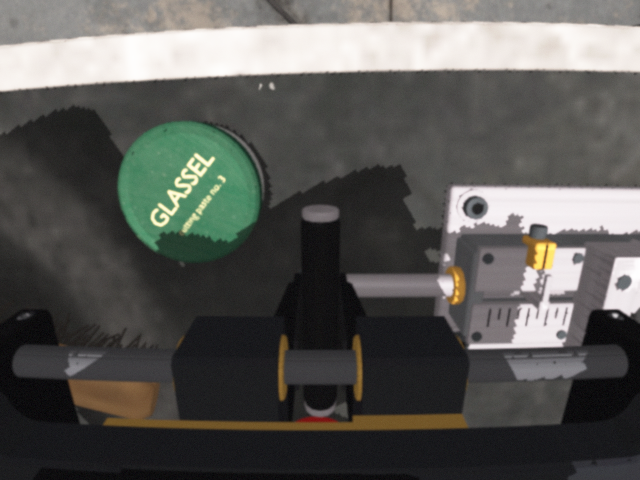

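The pointer and index region, around (540,255)–(545,285), is visible. I'll enlarge it.

Run:
```python
from h import *
im=cv2.imread('pics/w7.png');cv2.imwrite('pics/w7c.png',cv2.resize(im[220:310,490:600],None,fx=7,fy=6.6,interpolation=cv2.INTER_CUBIC))
```

```text
(no output)
```

View pics/w7c.png

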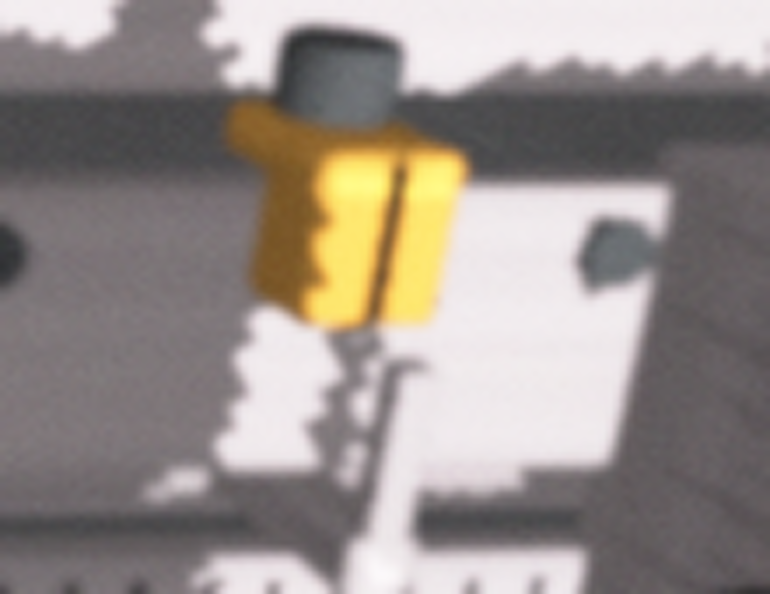

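Crop: the index line extended to the tip is at x≈366 and the pointer tip is at x≈408. That is 6 px short, or about 2.5 mm more pull.

```bash
python3 -m jog '{"dp":[[0,-1,0],[0,-2,0],[0,-2.7,0],[0,-2.7,0],[0,-2.7,0],[0,-2.7,0]],"twist":[0,0,0,0,0,0],"claw":[1,1,1,1,1,1]}'
python3 - <<'E'
from h import *
im=snap('wrist','w8.png');s=readout.state();print(((s['eef_pos']-[512.5,-17.7,37.3])[:2])@[-.8515,.5244])
tp=snap('top','t8.png')
f=lambda a,x,y:cv2.resize(a[:,:,::-1],None,fx=x,fy=y,interpolation=cv2.INTER_CUBIC)
a=f(im[225:305,505:585],5,5);b=f(tp[150:230,265:345],5,5)
cv2.imwrite('pics/w8c.png',np.hstack([a,b]))
E
```

```text
t: 11.28
eef_pos: [495.1, -6.7, 37.4]
tcp_rot: [3.138, -0.001, 1.018]
ft_force: [7.0, -9.6, -3.4]
opening: 0.16
20.534658595889177
```

View pics/w8c.png

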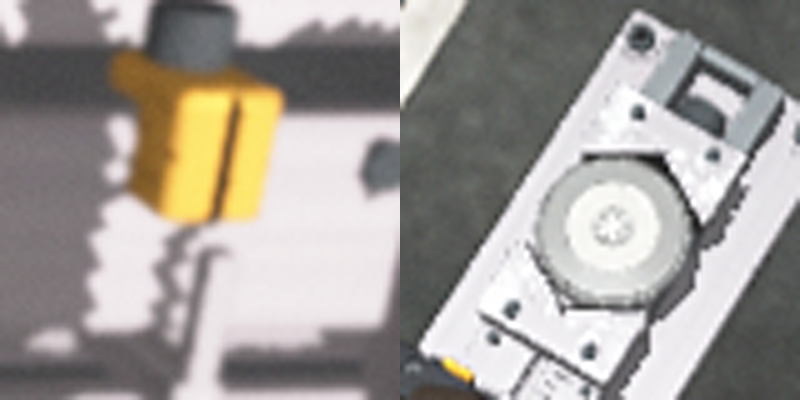

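The top view shows the cap seated against both V's. In the wrist crop the tip is at x≈219 against the line at ≈209, about 0.8 mm short. One small trim, then a settle check.

```bash
python3 -m jog '{"dp":[[0,-0.7,0],[0,-0.7,0],[0,-0.7,0],[0,-0.7,0],[0,-0.7,0],[0,-0.7,0]],"twist":[0,0,0,0,0,0],"claw":[1,1,1,1,1,1]}'
python3 - <<'E'
from h import *
im=snap('wrist','w9.png');s=readout.state();print(((s['eef_pos']-[512.5,-17.7,37.3])[:2])@[-.8515,.5244],s['t'],s['ft_force'],s['opening'],abs(s['qvel']).max())
cv2.imwrite('pics/w9c.png',cv2.resize(im[225:305,505:585,::-1],None,fx=7,fy=7,interpolation=cv2.INTER_CUBIC))
E
```

```text
t: 11.88
eef_pos: [494.6, -6.4, 37.4]
tcp_rot: [3.138, -0.001, 1.018]
ft_force: [7.6, -10.0, -3.3]
opening: 0.161
21.167403041898925 11.9333 [ 6.59465971 -9.27427196 -3.1351476 ] 0.16542713531329759 0.0021323240434215672
```

View pics/w9c.png

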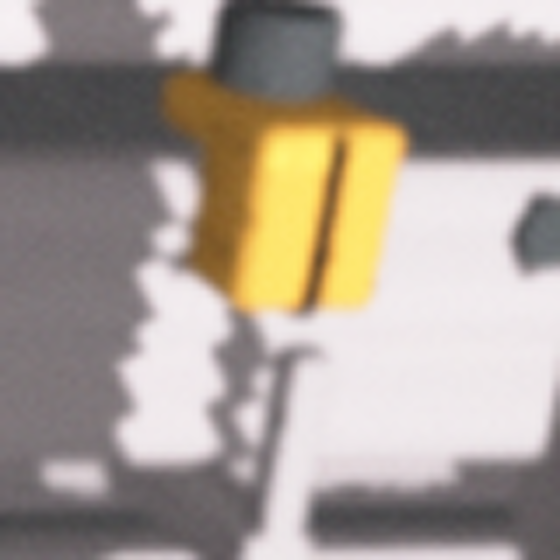

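The pointer tip (about 303,350) is now in line with the index line extended (about 302). Force and opening are steady, so I'm handing in while holding.

```bash
python3 -c "
from cell import job_done
job_done()"
```

```text
the job is handed in; nothing more can be done
```

I set the grey cap badge side up on the rest and let it go. Then I gripped the T-handle, drew it about 21 mm, and handed in at about 12 s while still holding it there.

- **Pointer:** the last wrist picture shows the tip level with the index line to within about 0.5 mm. My earlier estimates from the calibration gave a pull of 20.1–20.5 mm, against 21.2 mm measured at the tool. That gap is within the 3 mm allowed, and I trusted the picture.
- **Cap:** the last top view, taken just before the final 0.7 mm of pull, shows it seated between both V's. I couldn't measure the jaw force directly. The wrist force along the bar, about 11–12 N, fits a clamped cap.
- **Hold:** the grip is steady, with the opening at 0.16, about the handle's thickness.
- **Index, pad and tin:** I did not knowingly touch any of them. I did not measure their positions again at the end.

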